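# Show the phone's pairing code to the bedside camera

### The job

Lift the phone in the orange case out of the charging dock and hold it up in the air in front of the desk camera, so that it can read the pairing code: phone upright as it stood (top edge up), screen facing the lens squarely, the middle of the screen straight in front of the lens and at its height, about 15 cm from it. Finish while holding it there, still, in the gripper. Do not drop the phone or touch the camera, and leave the other phone and the other things on the table where they are.

Things in the scene. Friction and masses are not known exactly. Their poses are not given: they have to be found in the camera images.
- orange_phone: Phone in an orange case, black and white code on its screen; rigid, 11 mm thick (x), 75 wide (y), 152 tall (z), 0.14 to 0.28 kg. Origin: centre of its bottom edge face; z runs along it to its top edge, x straight out of the screen. Starts loose in either dock bay, leaning back 20 degrees, screen to the dock's front; its top 55 mm stand free above the backrest, front and back.
- screen (a point): Centre of the orange phone's screen: x = 5.5, y = 0, z = 76 mm in the phone's frame.
- blue_phone: The other phone, same size and frame, in a blue case with a plain picture on the screen; it rests in the other bay and is to be left alone.
- dock: Black charging dock, fixed; pill-shaped base 290 x 100 x 12 mm, long along y. Origin under it, x to its front, z up. Bays at y = +62 and -62 mm: phone's foot at x = 5, z = 26 mm, 7 mm lip before it; backrest 95 mm long, 66 wide, 8 thick behind it, leaning 20 degrees to -x. Draw a phone out upwards along its length, 10 mm or more. A 36 mm high white watch puck stands between.
- camera: White desk camera, fixed: round base 100 mm across, thin stem, white head 40 x 75 x 50 mm with its top 215 mm up, black lens barrel 32 mm across sticking out 12 mm from its front. Origin: centre of the base's underside; z up; the lens looks level along -x.
- lens (a point): Centre of the lens front, at x = -32 mm in the camera's frame and 190 mm above the table.
- mug: Blue ceramic mug, 80 mm across, 90 tall; loose bystander, origin at the centre of its underside.
- glasses_case: Dark brown glasses case, 160 x 60 x 38 mm; loose bystander, origin at the centre of its underside.
- earbud_case: Small white rounded earbud case, 48 x 62 x 24 mm; loose bystander, origin at the centre of its underside.
- alarm_clock: Wooden block alarm clock, 45 x 110 x 60 mm tall; loose bystander, origin at the centre of its underside.
- book: Red paperback lying flat, 125 x 190 x 28 mm; loose bystander, origin at the centre of its underside.
- cream_jar: Amber glass jar with metal lid, 64 mm across, 55 tall; loose bystander, origin at the centre of its underside.
Mind the look-alikes: they are no part of the job. Leave any green or turquoise look-alike of the orange_phone alone.

How it is judged:
By the outcome, as a careful person would: the job done as asked, in the order asked, and still so for the second after the job is handed in, while the arm keeps its last pose, push and grip.
It also fails if it takes over 35 s, if anything falls off the work surface, if the arm or the gripper's body presses on something with over 40 N, if the wrist force passes 120 N, or if a joint passes its speed limit or range.

### The arm

A 6-joint arm with a two-finger parallel gripper is mounted at the origin on the work surface. World frame = base frame: x ahead of the robot, y to its left, z up, the work surface at z = 0. Lengths are in mm, angles in rad, forces in N, time in s.
With the tool pointing down it reaches from about 300 to 950 mm from the base axis. Payload 3.1 kg.
Tool frame: the origin (TCP) lies between the finger pads; the fingertips stand 25 mm ahead of it and the grasp point (between the pads) lies 6 mm ahead of it; z points along the fingers, y is the line along which they close (so a half turn about z gives the same grasp; the last joint's range is limited). The gripper opens to 85 mm and grips with 20 to 120 N. Pads are 22 mm wide; open, the fingers measure 114 mm over their backs; the gripper's body (76 mm by 85 mm) begins 54 mm behind the grasp point. The pads swing forward as they close: fully open they stand 13 mm farther back than shut.
Start: joints at [-1.21, 0.308, 1.634, -0, 1.2, -0.07], TCP at [260.974, -567.913, 256.272] pointing down, gripper open.
Joint ranges: [-3.06, 3.06], [-0.79, 1.96], [0.05, 2.63], [-1.19, 4.34], [0.05, 2.64], [-2.94, 2.94]. Speed limits (rad/s): [2.79, 2.79, 3.14, 3.14, 3.14, 3.14].

### API

Orientations are given as a unit quaternion [x, y, z, w].
In Python, from rig import arm, cams gives the robot as it stands.
- The arm moves only by the shell command python3 -m inch 'ROWS'. ROWS is a JSON object of lists of equal length, an entry for each row: "travel": the shift along the tool's x, y, z scaled (see below), a list of three; "twist": the turn about the tool's z scaled (see below); "claw": the opening, from 0 (shut) to 1 (fully open). A call has 1 to 5 rows; each row shifts and turns the commanded pose from where the row before left it, along the tool's axes as they then stand; what a row does not reach is not made up. The controller multiplies each number of a shift by 0.04 m and each number of a turn by 0.1 rad. A row lasts 1/12 s, in which the tool goes at most 41.7 mm and 7.16 degrees, less where a joint would pass 70% of its speed; a pose out of reach is approached as far as the arm can. A call with a number of a shift or a turn outside -1 to 1 is refused whole. A call with a gripper value outside its range is refused whole. The fingers move at their own pace and stop on an object; the grip force is fixed at half the most. Time passes only in rows, so rows that do not move let the fingers close. It gives the time, the measured TCP pose, the force, the opening and the grip force at its end, in the units of the state.
- arm.sense(): the state, without advancing time (a new reading comes with each control period).
- cams.get_image(name): name is "scene" or "top" or "wrist"; returns a dict with "color" (400x640x3 uint8, red, green, blue), "vfov" (degrees; the focal length in pixels is half the picture's height over the tangent of half this angle, whatever the lens; pixels are square), "cx", "cy" (the principal point, pixels), "eye" and "attitude" of the camera in the world. Camera axes: x right, y down, z forward; pixel columns grow to the right and rows downward; lengths in mm; the calibration is good to about 2 mm. A picture is of the moment at which its call begins. There is no depth.
- arm.finish_job(): hands the job in; it is judged then, once.
The state is a dict: "clock": time; "joint_pos": joint angles; "dq": joint speeds; "joint_torque": joint torques, N m; "tcp_pos": TCP position; "orientation": TCP orientation; "wrist_force": force on the tool from outside, world axes, zero at the start; "torque": the same for the moment, N m; "gripper_width": finger opening in mm; "grasp_force": force on a finger pad.
Only numpy, scipy, OpenCV 4.12 (cv2) and the standard library are available. Lean on these libraries where they do the work, as an engineer would, in place of code of your own. Each camera call takes 0.05 s, during which the arm holds its last target. There are 200 camera calls.

## Working session

There is one attempt and no reset: what is moved stays moved. The work goes in short steps, Python scripts to look and compute and a shell command to move; the robot and the scene stay as the last step left them, time stands still between calls to the robot, and variables do not carry over. Pictures are saved under pics/ and viewed, at most 12 in all, crops included, and the job is handed in when it is done.

```bash
ls; mkdir -p pics; python3 - <<'E'
from rig import arm,cams
import cv2
for n in ["scene","top"]:
    d=cams.get_image(n); cv2.imwrite(f"pics/{n}0.png",d["color"][:,:,::-1]); print(n,d["vfov"],d["cx"],d["cy"],d["eye"],d["attitude"])
print(arm.sense())
E
```

```text
pics
scene 57.091064767748186 317.876815571656 197.96732611094959 [1060.66084777 -584.87437242  823.48670895] [ 0.85514734  0.33512379 -0.14271464 -0.36884632]
top 42.74480851292873 319.43880209736653 210.06147938049932 [ 434.07836503  -66.49657093 1832.69487757] [-0.70099528  0.7123146  -0.02448448  0.02477969]
{'clock': 0.1, 'joint_pos': array([-1.20969757e+00,  3.08975439e-01,  1.63505683e+00, -1.90278211e-05,
        1.19969100e+00, -6.96858986e-02]), 'dq': array([-0.00127112, -0.00201045, -0.00272709, -0.00071237, -0.00050075,
        0.00179903]), 'joint_torque': array([-3.18317179e-04, -4.16408336e+01, -2.77645165e+01, -7.79964125e-05,
        4.04251987e-03,  1.86215715e-06]), 'tcp_pos': array([ 260.7231434 , -567.25942015,  255.12719605]), 'orientation': array([ 9.76891323e-01,  2.13733964e-01, -1.63442260e-04, -1.05273287e-03]), 'wrist_force': array([ 0.28397199, -0.29363641, -0.57516791]), 'torque': array([-0.00211297,  0.01054152,  0.02136937]), 'grasp_force': 0.0, 'gripper_width': 85.73604489735187}
```

View pics/scene0.png

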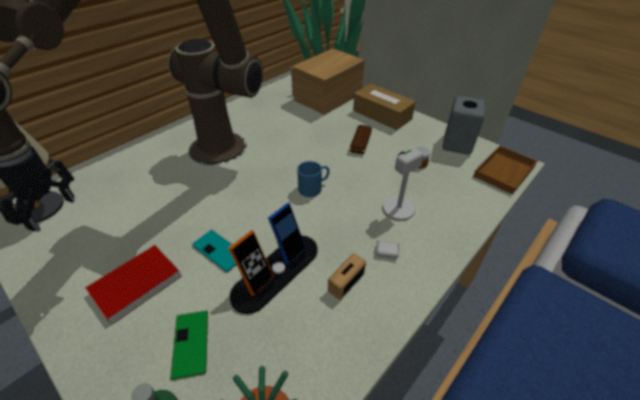

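View pics/top0.png

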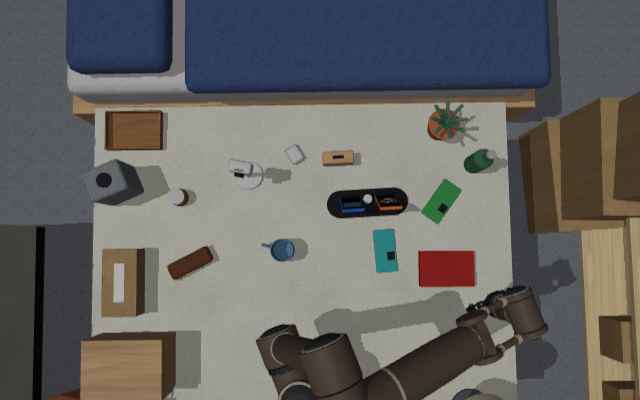

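The scene view shows the orange phone at about (252,263) in the dock, with its screen towards the scene camera. The desk camera is at about (405,185). In the top view the dock is at (367,203), with orange in its right bay, and the camera is at (245,172). I'll zoom in on both.

```bash
python3 - <<'E'
import cv2,numpy as np
t=cv2.imread("pics/top0.png");s=cv2.imread("pics/scene0.png")
a=cv2.resize(t[145:225,215:315],(800,640)[:2],interpolation=cv2.INTER_CUBIC)[:, :]
a=cv2.resize(t[150:200,220:270],(400,400),interpolation=cv2.INTER_CUBIC)
b=cv2.resize(s[140:230,375:465],(400,400),interpolation=cv2.INTER_CUBIC)
c=cv2.resize(t[180:225,320:420],(800,360)[:2],interpolation=cv2.INTER_CUBIC)
cv2.imwrite("pics/crop.png",np.vstack([np.hstack([a,b]),c[:200*0+200]]) if 0 else np.vstack([np.hstack([a,b]),cv2.resize(c,(800,200))]))
E
```

```text
(no output)
```

View pics/crop.png

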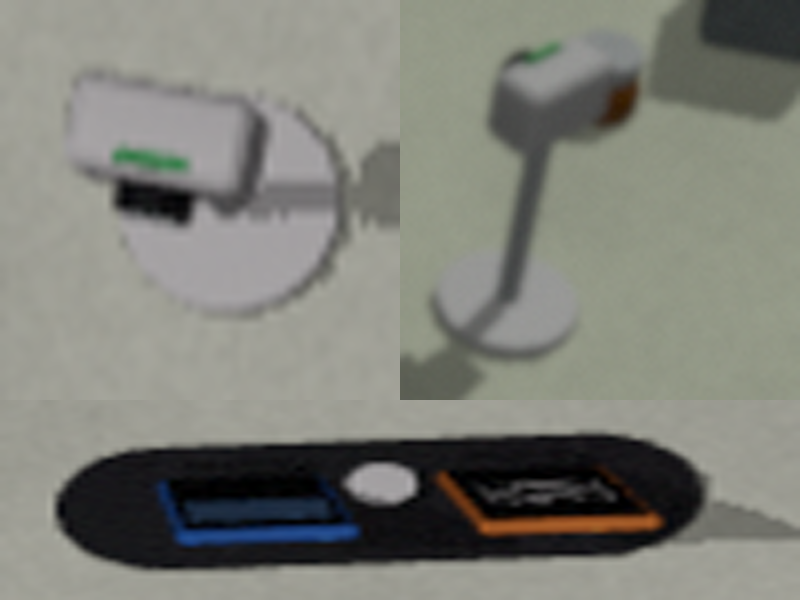

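The lens barrel is on the head's image-bottom side, which is world −x, so the lens looks back towards the robot side. Orange leans to −x in the −y bay. Next I'll measure these.

```bash
cat > h.py <<'E'
import numpy as np,cv2
from scipy.spatial.transform import Rotation as R
def ray(d,px,z):
    f=200/np.tan(np.radians(d["vfov"])/2)
    px=np.atleast_2d(px).astype(float)
    v=np.c_[(px[:,0]-d["cx"])/f,(px[:,1]-d["cy"])/f,np.ones(len(px))]
    v=v@R.from_quat(d["attitude"]).as_matrix().T
    e=np.array(d["eye"]); z=np.broadcast_to(z,len(px))
    return e+v*((z-e[2])/v[:,2])[:,None]
def big(m):
    c,_=cv2.findContours(m.astype(np.uint8),cv2.RETR_EXTERNAL,cv2.CHAIN_APPROX_NONE)
    return max(c,key=cv2.contourArea)[:,0,:]
def rect(p):
    (c,s,a)=cv2.minAreaRect(p[:,:2].astype(np.float32)); 
    if s[0]>s[1]: a-=90; s=s[::-1]
    return np.round(c,1),np.round(s,1),round((a+45)%180-45,1)  # angle of short side
E
python3 - <<'E'
from h import *
from rig import arm,cams
d=cams.get_image("top"); I=d["color"].astype(int)
r,g,b=I[...,0],I[...,1],I[...,2]
sub=np.zeros(r.shape,bool); sub[180:225,320:415]=1
# dock: not table (table greenish light >~110), exclude shadow
print(I[215,340],I[203,335],I[210,418])
m=sub&((r.clip(0)<70)|(abs(r-b)>60))
p=big(m); print("dock",rect(ray(d,p,12)))
o=sub&(r-b>60); q=big(o); print("orange",rect(ray(d,q,160)),q.min(0),q.max(0))
bl=sub&(b-r>60); q=big(bl); print("blue",rect(ray(d,q,160)))
sub[:]=0; sub[150:200,220:262]=1
m=sub&(r<60)&(g<60); q=big(m); print("lens px",rect(ray(d,q,190)),q.mean(0))
gr=sub&(g-r>50); q=big(gr); print("green",rect(ray(d,q,215)))
w=sub&(r+g+b>480)&(abs(r-b)<25)
print([tuple(I[y,x]) for x,y in [(235,165),(255,180),(262,190),(225,190)]])
E
```

```text
[23 24 27] [21 21 23] [112 113 105]
dock (array([ 585.6, -237.4]), array([ 97.1, 287.3]), 2.5)
orange (array([ 560.6, -289.6]), array([33. , 94.1]), -18.1) [375 197] [402 209]
blue (array([ 549.3, -176.8]), array([13.2, 72.2]), -0.9)
lens px (array([668.3, 191.9]), array([11. , 27.6]), -15.0) [239.   174.55]
green (array([681.2, 191. ]), array([ 2.5, 25.7]), -12.3)
[(np.int64(163), np.int64(160), np.int64(162)), (np.int64(164), np.int64(161), np.int64(162)), (np.int64(157), np.int64(157), np.int64(148)), (np.int64(156), np.int64(156), np.int64(146))]
```

The dock measures 97x287 mm against the given 100x290, at (586,−237) with yaw about 2.5°. That puts the orange foot near (593,−299). I'll go above it, turned so the fingers close along the phone's thickness.

```bash
python3 -m inch '{"travel":[[0,0,-0.2],[0,0,-0.2],[0,0,-0.2],[0,0,-0.2],[0,0,-0.2]],"twist":[-1,-1,-1,-1,-1],"claw":[1,1,1,1,1]}'
python3 -m inch '{"travel":[[0,0,-0.2],[0,0,-0.2],[0,0,-0.2],[0,0,-0.2],[0,0,-0.2]],"twist":[-1,-1,-1,-1,-1],"claw":[1,1,1,1,1]}'
python3 -m inch '{"travel":[[0,0,0],[0.3,0.3,0],[0.6,0.7,0],[0.6,0.7,0],[0.6,0.7,0]],"twist":[-1,-0.8,0,0,0],"claw":[1,1,1,1,1]}'
python3 -m inch '{"travel":[[0.6,0.7,0],[0.6,0.7,0],[0.6,0.7,0],[0.6,0.7,0],[0.6,0.7,0]],"twist":[0,0,0,0,0],"claw":[1,1,1,1,1]}'
python3 - <<'E'
from h import *
from rig import arm,cams
s=arm.sense(); print(s["tcp_pos"],R.from_quat(s["orientation"]).as_matrix().round(3),s["joint_pos"].round(2),s["clock"])
d=cams.get_image("wrist"); cv2.imwrite("pics/w1.png",d["color"][:,:,::-1]); print(d["vfov"],d["eye"],d["attitude"])
E
```

```text
clock: 0.57
tcp_pos: [260.9, -567.6, 296.1]
orientation: [0.893, 0.451, 0.0, -0.001]
wrist_force: [-0.4, 0.3, 0.6]
gripper_width: 85.4
grasp_force: 0.0
clock: 0.98
tcp_pos: [260.9, -567.6, 336.1]
orientation: [0.753, 0.658, 0.0, -0.0]
wrist_force: [-0.3, -0.3, -0.4]
gripper_width: 85.5
grasp_force: 0.0
clock: 1.4
tcp_pos: [354.8, -480.2, 335.7]
orientation: [0.693, 0.721, 0.0, -0.0]
wrist_force: [0.1, -0.3, 0.8]
gripper_width: 85.8
grasp_force: 0.0
clock: 1.82
tcp_pos: [490.5, -354.0, 335.9]
orientation: [0.693, 0.721, -0.0, -0.0]
wrist_force: [0.5, -1.0, 0.9]
gripper_width: 85.5
grasp_force: 0.0
[ 490.50390459 -354.00134234  335.93563723] [[-0.04   0.999 -0.   ]
 [ 0.999  0.04   0.   ]
 [ 0.    -0.    -1.   ]] [-0.7   0.21  1.6   0.    1.34 -0.74] 1.8167
68.51106426301139 [ 487.7845968  -272.79637911  452.54556313] [0.98728573 0.02029103 0.00259411 0.15763385]
```

View pics/w1.png

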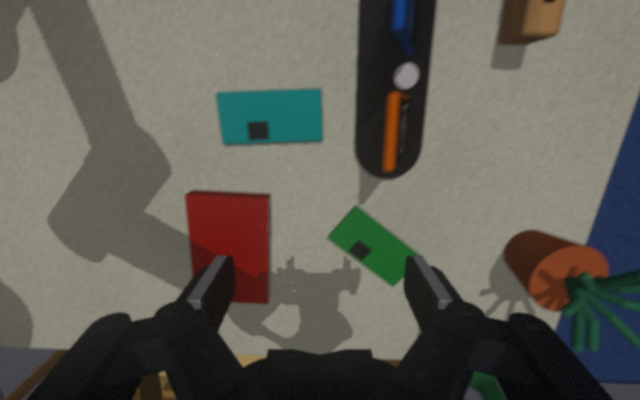

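The wrist view shows the orange phone's top edge at about (392,92–172), the puck at (406,75) and the green look-alike at (372,245). I'll measure the top edge from here.

```bash
cat > m.py <<'E'
from h import *
from rig import arm,cams
s=arm.sense(); d=cams.get_image("wrist"); I=d["color"].astype(int)
r,g,b=I[...,0],I[...,1],I[...,2]
o=(r-b>70)&(r-g>50)&(g-b>15); o[:, :300]=0;o[:,470:]=0
q=big(o); print("orange top",rect(ray(d,q,169)),q.min(0),q.max(0),s["tcp_pos"].round(1))
E
python3 m.py; python3 - <<'E'
from h import *
from rig import arm,cams
d=cams.get_image("wrist"); I=d["color"].astype(int); r,g,b=I[...,0],I[...,1],I[...,2]
m=(I.max(2)<60); m[:,:350]=0;m[:,440:]=0;m[185:]=0
q=big(m); P=ray(d,q,12)
# right/left straight sides rows 60..130
for side in(0,1):
    e=[]
    for y in range(5,140,3):
        xs=np.where(m[y])[0]; e.append((xs.min() if side==0 else xs.max()+1,y))
    E_=ray(d,np.array(e),12); k=np.polyfit(E_[:,1],E_[:,0],1); print("edge x at y=-240",np.polyval(k,-240),"yaw",np.degrees(np.arctan(-k[0])))
print("end y",P[:,1].min())
E
```

```text
orange top (array([ 554.1, -297.5]), array([10.1, 72.4]), 2.1) [375 101] [390 178] [ 495.4 -348.8  335.9]
edge x at y=-240 536.8445715838061 yaw 2.7783471158465516
edge x at y=-240 634.7406971210045 yaw 2.4915227147457064
end y -378.15139935537485
```

The top edge centre measures (554,−297.5), 10.1x72.4 mm against an expected 10.3x75, with yaw about 2.4°. I'll move over the phone and re-check.

```bash
python3 -m inch '{"travel":[[0.4,0.55,0],[0.4,0.55,0],[0.35,0.5,0],[0,0,0],[0,0,0]],"twist":[0,0,0,0,0],"claw":[1,1,1,1,1]}'; python3 m.py; python3 - <<'E'
from h import *
from rig import arm,cams
d=cams.get_image("scene"); I=d["color"].astype(int); r,g,b=I[...,0],I[...,1],I[...,2]
o=(r-b>60)&(g-b>10); o[:220]=0;o[310:]=0;o[:,:225]=0;o[:,280:]=0
q=big(o); print(q.min(0),q.max(0), cv2.approxPolyDP(q,4,True)[:,0].tolist())
E
```

```text
clock: 2.38
tcp_pos: [551.4, -307.3, 335.7]
orientation: [0.693, 0.721, -0.001, -0.0]
wrist_force: [-0.0, -0.4, 0.3]
gripper_width: 85.3
grasp_force: 0.0
orange top (array([ 558.1, -287.4]), array([30.6, 88.5]), -17.1) [319 132] [358 213] [ 551.4 -307.3  335.7]
[229 230] [253 294] [[251, 230], [229, 248], [253, 294], [232, 252]]
```

```bash
python3 - <<'E'
from h import *
from rig import arm,cams
d=cams.get_image("wrist"); c=d["color"][110:260,260:410,::-1]
e=cams.get_image("scene"); c2=e["color"][215:315,215:315,::-1]
cv2.imwrite("pics/w2.png",np.hstack([cv2.resize(c,(400,400)),cv2.resize(c2,(400,400))]))
print(d["eye"],arm.sense()["tcp_pos"])
E
```

```text
[ 548.06801964 -226.8474865   452.45979217] [ 550.52522455 -308.27399929  336.12385176]
```

View pics/w2.png

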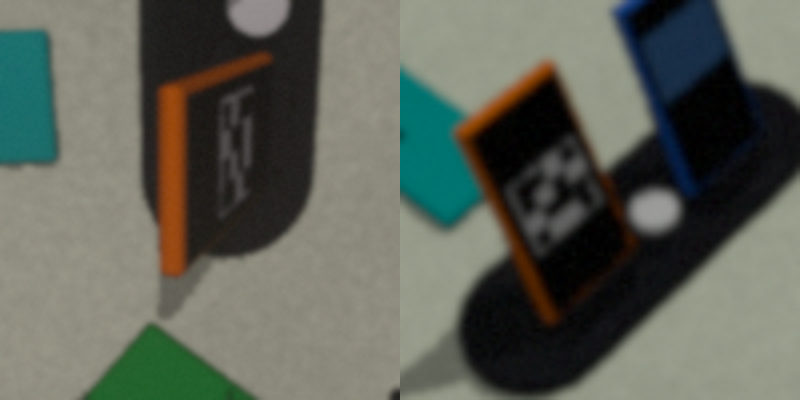

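Left: the top face spans crop pixels (160–185, 85–275), with the code low on the screen and clear of the top. Right: the phone's top-left, top-right and bottom-left corners are at crop (457,130), (548,62) and (550,325).

```bash
python3 - <<'E'
from h import *
from rig import arm,cams
d=cams.get_image("wrist"); e=cams.get_image("scene")
w=np.array([(160,88),(186,85),(163,275),(184,275)])/2.667+[260,110]
P=ray(d,w,169); print(P.round(1),P.mean(0))
s=np.array([(457,130),(548,62),(550,325)])/4+215
for z in(26,28,169,171): print(z,ray(e,s,z)[:,:2].round(0).tolist())
E
```

```text
[[ 549.7 -262.4  169. ]
 [ 559.  -260.9  169. ]
 [ 553.8 -333.8  169. ]
 [ 561.9 -333.5  169. ]] [ 556.10036794 -297.64402142  169.        ]
26 [[649.0, -89.0], [655.0, 3.0], [792.0, -164.0]]
28 [[650.0, -90.0], [656.0, 1.0], [792.0, -165.0]]
169 [[723.0, -178.0], [728.0, -103.0], [840.0, -240.0]]
171 [[724.0, -179.0], [729.0, -104.0], [841.0, -241.0]]
```

```bash
python3 - <<'E'
from h import *
from rig import arm,cams
e=cams.get_image("scene")
s=np.array([(57,130),(148,62),(150,325)])/4+215
for z in(26,28,32,169,171): print(z,ray(e,s,z)[:,:2].round(0).tolist())
E
```

```text
26 [[446.0, -277.0], [444.0, -193.0], [611.0, -332.0]]
28 [[448.0, -277.0], [446.0, -194.0], [613.0, -332.0]]
32 [[451.0, -279.0], [449.0, -196.0], [615.0, -334.0]]
169 [[556.0, -332.0], [555.0, -264.0], [692.0, -377.0]]
171 [[558.0, -333.0], [556.0, -265.0], [693.0, -378.0]]
```

Both views now agree: the top is at x≈555 and the foot at x≈606, a 20° lean as given. I'll descend with the fingers straddling the phone.

```bash
python3 -m inch '{"travel":[[0.26,0.28,0],[0,0,0.6],[0,0,0.6],[0,0,0.6],[0,0,0.6]],"twist":[0,0,0,0,0],"claw":[1,1,1,1,1]}'; python3 -m inch '{"travel":[[0,0,0.6],[0,0,0.6],[0,0,0.5],[0,0,0.3],[0,0,0]],"twist":[0,0,0,0,0],"claw":[1,1,1,1,1]}';python3 -m inch '{"travel":[[0,0,0],[0,0,0],[0,0,0],[0,0,0],[0,0,0]],"twist":[0,0,0,0,0],"claw":[0.5,0.5,0.4,0.4,0.4]}'
python3 - <<'E'
from h import *
from rig import arm,cams
d=cams.get_image("wrist"); e=cams.get_image("scene"); c2=e["color"][165:315,190:340,::-1]
cv2.imwrite("pics/w3.png",np.hstack([cv2.resize(d["color"][50:350,170:470,::-1],(400,400)),cv2.resize(c2,(400,400))]))
E
```

```text
clock: 3.15
tcp_pos: [563.2, -295.6, 239.7]
orientation: [0.693, 0.721, 0.0, 0.0]
wrist_force: [0.6, 0.2, 0.2]
gripper_width: 85.6
grasp_force: 0.0
clock: 3.57
tcp_pos: [560.8, -294.5, 156.7]
orientation: [0.693, 0.721, -0.001, -0.003]
wrist_force: [-0.2, -0.1, -1.3]
gripper_width: 85.6
grasp_force: 0.0
clock: 3.98
tcp_pos: [563.2, -296.7, 161.7]
orientation: [0.693, 0.721, 0.0, 0.001]
wrist_force: [0.1, 0.7, -0.8]
gripper_width: 34.2
grasp_force: 0.0
```

View pics/w3.png

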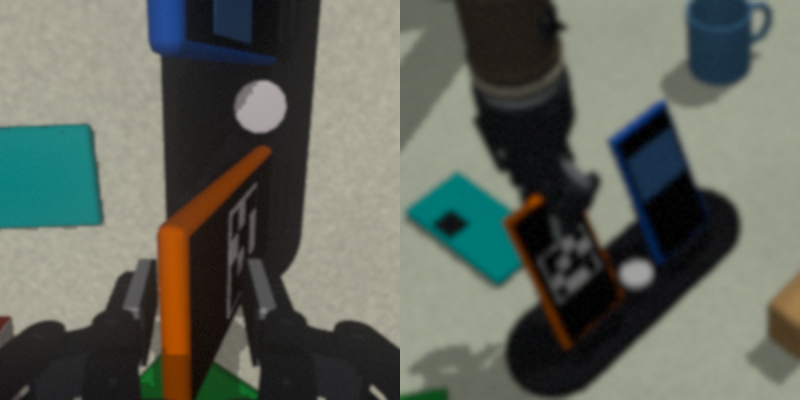

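The fingers straddle the phone top: left crop shows a pad either side at about (140,310) and (262,300), clear of the backrest. I'll push the top forward to stand it upright about its foot, then close.

```bash
python3 -m inch '{"travel":[[0,0.2,0],[0,0.2,0],[0,0.2,0],[0,0.2,0],[0,0.2,0]],"twist":[0,0,0,0,0],"claw":[0.4,0.4,0.4,0.4,0.4]}'; python3 -m inch '{"travel":[[0,0.08,0],[0,0,0],[0,0,0],[0,0,0],[0,0,0]],"twist":[0,0,0,0,0],"claw":[0.3,0.3,0.25,0.2,0.15]}'; python3 -m inch '{"travel":[[0,0,0],[0,0,0],[0,0,0],[0,0,0],[0,0,0]],"twist":[0,0,0,0,0],"claw":[0,0,0,0,0]}'
python3 - <<'E'
from h import *
from rig import arm,cams
d=cams.get_image("wrist"); e=cams.get_image("scene"); c2=e["color"][165:315,190:340,::-1]
cv2.imwrite("pics/w4.png",np.hstack([cv2.resize(d["color"][50:350,170:470,::-1],(400,400)),cv2.resize(c2,(400,400))]))
E
```

```text
clock: 4.5
tcp_pos: [603.6, -294.5, 160.2]
orientation: [0.693, 0.721, 0.0, 0.0]
wrist_force: [0.5, -0.1, -0.2]
gripper_width: 34.7
grasp_force: 0.1
clock: 4.92
tcp_pos: [605.2, -294.5, 160.1]
orientation: [0.693, 0.721, -0.0, -0.0]
wrist_force: [0.5, 0.9, 0.1]
gripper_width: 12.5
grasp_force: 0.1
clock: 5.33
tcp_pos: [605.2, -294.5, 160.2]
orientation: [0.693, 0.721, -0.0, -0.0]
wrist_force: [-0.9, -0.2, 0.4]
gripper_width: 10.1
grasp_force: 59.3
```

View pics/w4.png

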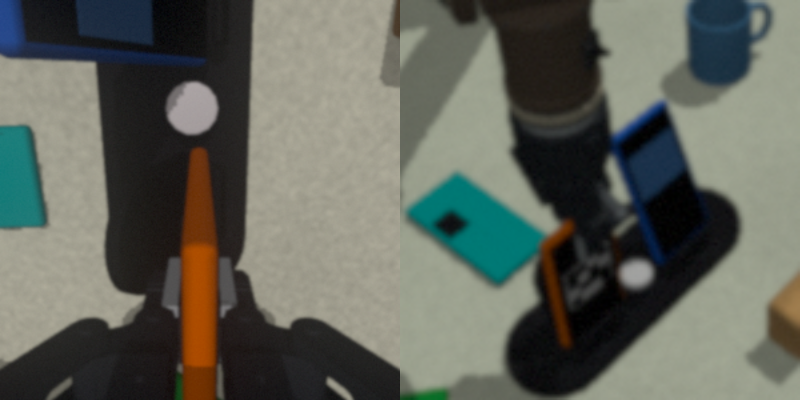

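The phone now stands upright, gripped flat between the pads at 59 N and 10 mm opening. I'll lift straight out, then carry it towards the camera above the height of the blue phone.

```bash
python3 -m inch '{"travel":[[0,0,-0.1],[0,0,-0.2],[0,0,-0.4],[0,0,-0.5],[0,0,-0.5]],"twist":[0,0,0,0,0],"claw":[0,0,0,0,0]}'; python3 -m inch '{"travel":[[0,0,-0.6],[0,0,-0.6],[0,0,-0.6],[0,0,-0.5],[0,0,-0.3]],"twist":[0,0,0,0,0],"claw":[0,0,0,0,0]}'; python3 -m inch '{"travel":[[0.2,-0.1,0],[0.4,-0.2,0],[0.6,-0.2,0],[0.6,-0.2,0],[0.6,-0.2,0]],"twist":[0,0,0,0,0],"claw":[0,0,0,0,0]}'
python3 -m inch '{"travel":[[0.6,-0.15,0],[0.6,-0.15,0],[0.6,-0.15,0],[0.6,-0.15,0],[0.6,-0.15,0]],"twist":[0,0,0,0,0],"claw":[0,0,0,0,0]}'
python3 -m inch '{"travel":[[0.6,-0.1,0],[0.6,-0.1,0],[0.5,-0.1,0],[0.3,0,0],[0,0,0]],"twist":[0,0,0,0,0],"claw":[0,0,0,0,0]}'
python3 -m inch '{"travel":[[0,0,0],[0,0,0],[0,0,0]],"twist":[0,0,0],"claw":[0,0,0]}'
python3 - <<'E'
from h import *
from rig import arm,cams
d=cams.get_image("wrist"); e=cams.get_image("scene"); c2=e["color"][80:260,290:470,::-1]
cv2.imwrite("pics/w5f.png",d["color"][:,:,::-1])
cv2.imwrite("pics/w5.png",np.hstack([cv2.resize(d["color"][:,:,::-1],(480,300)),cv2.resize(c2,(300,300))]))
print(d["eye"],d["attitude"],arm.sense()["joint_pos"].round(2))
E
```

```text
clock: 5.85
tcp_pos: [605.5, -294.2, 228.6]
orientation: [0.693, 0.721, 0.0, -0.0]
wrist_force: [0.1, -0.1, -1.4]
gripper_width: 10.5
grasp_force: 58.9
clock: 6.27
tcp_pos: [606.8, -295.0, 336.3]
orientation: [0.693, 0.721, 0.001, 0.003]
wrist_force: [0.7, 0.2, -1.3]
gripper_width: 10.2
grasp_force: 59.0
clock: 6.68
tcp_pos: [564.1, -198.3, 330.0]
orientation: [0.693, 0.721, -0.0, -0.002]
wrist_force: [0.3, -0.1, -2.5]
gripper_width: 10.4
grasp_force: 58.9
clock: 7.1
tcp_pos: [529.2, -79.5, 330.3]
orientation: [0.693, 0.721, -0.001, -0.002]
wrist_force: [0.4, -0.1, -1.8]
gripper_width: 10.2
grasp_force: 59.0
clock: 7.52
tcp_pos: [514.6, 0.6, 331.0]
orientation: [0.692, 0.722, -0.0, -0.001]
wrist_force: [-0.4, 0.3, -1.4]
gripper_width: 10.3
grasp_force: 58.9
clock: 7.77
tcp_pos: [516.0, -2.8, 332.0]
orientation: [0.693, 0.721, -0.0, 0.0]
wrist_force: [0.0, 0.8, -3.1]
gripper_width: 10.2
grasp_force: 58.9
[513.37923982  78.50884113 448.52556176] [0.98722684 0.01978652 0.0025655  0.15806667] [-0.09  0.03  1.8  -0.    1.31 -0.13]
```

View pics/w5.png

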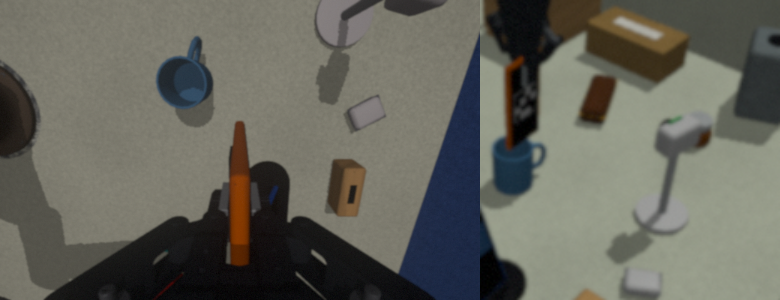

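The phone hangs vertically and is steadily held, and the camera head is just out of the top of the wrist view. I'll go nearer for a close measurement of the lens and head.

```bash
python3 -m inch '{"travel":[[0.4,0,0],[0.6,0,0],[0.6,0,0],[0.6,0,0],[0.3,0,0]],"twist":[0,0,0,0,0],"claw":[0,0,0,0,0]}'
python3 -m inch '{"travel":[[0,0,0],[0,0,0],[0,0,0]],"twist":[0,0,0],"claw":[0,0,0]}'
python3 - <<'E'
from h import *
from rig import arm,cams
d=cams.get_image("wrist")
cv2.imwrite("pics/w6f.png",d["color"][:,:,::-1])
c=d["color"][60:260,400:640,::-1]; cv2.imwrite("pics/w6.png",cv2.resize(c,(720,600),interpolation=cv2.INTER_CUBIC))
import pickle; pickle.dump(d,open("d6.pkl","wb"))
print(d["eye"],d["attitude"],arm.sense()["tcp_pos"])
E
```

```text
clock: 8.28
tcp_pos: [511.9, 99.5, 332.3]
orientation: [0.693, 0.721, 0.0, -0.0]
wrist_force: [0.1, 0.2, -2.4]
gripper_width: 10.3
grasp_force: 58.9
clock: 8.53
tcp_pos: [512.0, 97.0, 332.2]
orientation: [0.693, 0.721, -0.0, 0.0]
wrist_force: [-1.1, -0.8, -1.9]
gripper_width: 10.0
grasp_force: 58.9
[509.31900475 178.43684016 448.69661808] [0.98717396 0.02006831 0.00273432 0.15835832] [512.01017235  96.91378214 332.20097522]
```

View pics/w6.png

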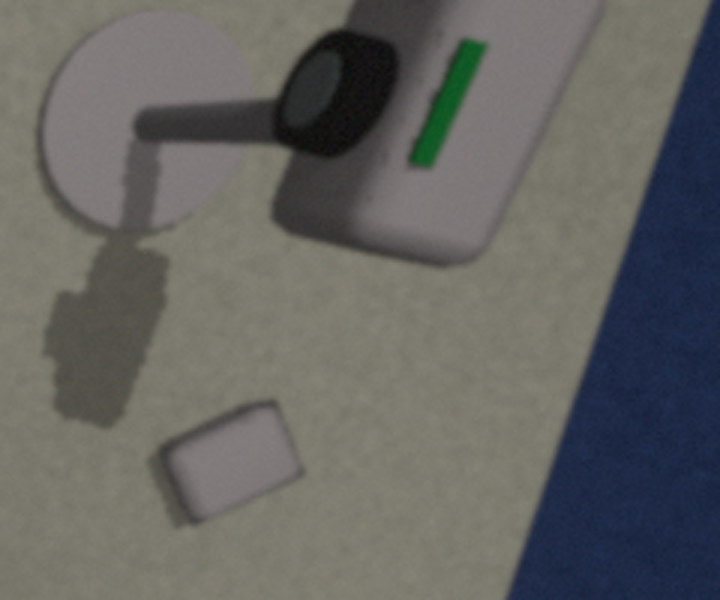

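The lens glass is centred at crop (312,90). The green strip edges run (463,40)→(410,165) and (487,43)→(433,167), the head's back edge (600,15)→(488,245), and the base disc is centred at about (148,123).

```bash
python3 - <<'E'
from h import *
import pickle
from rig import cams
d=pickle.load(open("d6.pkl","rb"))
c=lambda a:np.array(a)/3.+[400,60]
I=d["color"].astype(int); 
print("lens",ray(d,c([(312,90)]),190), "base",ray(d,c([(148,123)]),8))
for seg in [[(463,40),(410,165)],[(487,43),(433,167)],[(600,15),(488,245)]]:
    P=ray(d,c(seg),215); v=P[0]-P[1]; print("yaw",np.degrees(np.arctan2(-v[0],v[1])),P.round(0).tolist())
g=(I[...,1]-I[...,0]>40)&(I[...,1]-I[...,2]>30); g[:,:500]=0; g[:60]=0;g[130:]=0
print("green",rect(ray(d,big(g),215)))
t=cams.get_image("top")
J=t["color"].astype(int)
m=(J.max(2)<60); m[:150]=0;m[200:]=0;m[:,:225]=0;m[:,255:]=0
q=big(m); lo=q[q[:,1]>=q[:,1].max()-1]; print("top lens front edge",ray(t,lo,195).mean(0),"barrel",ray(t,q,200).mean(0), q.min(0),q.max(0))
E
```

```text
lens [[660.97233309 195.29775472 190.        ]] base [[693.56639454 189.50474538   8.        ]]
yaw -9.511428852864379 [[680.0, 207.0, 215.0], [675.0, 177.0, 215.0]]
yaw -9.701753561413797 [[686.0, 206.0, 215.0], [681.0, 177.0, 215.0]]
yaw -10.819871312795893 [[712.0, 213.0, 215.0], [701.0, 158.0, 215.0]]
green (array([680.4, 192. ]), array([ 5.6, 28.9]), -10.9)
top lens front edge [662.13092276 186.27851596 195.        ] barrel [666.59151629 190.30864298 200.        ] [235 173] [243 177]
```

Base to lens comes out at 33 mm against 32 given, with yaw about −10.3°. The lens is at (661,195). The target TCP is about (508,223,248), with the tool turned +2.2 units.

```bash
python3 -m inch '{"travel":[[0.4,0,0],[0.7,0,0],[0.8,0.03,0],[0.8,0,0],[0.45,0,0]],"twist":[0,0.2,0.5,0.5,0.5],"claw":[0,0,0,0,0]}'
python3 -m inch '{"travel":[[0,0,0.3],[0,0,0.5],[0,0,0.6],[0,0,0.5],[0,0,0.2]],"twist":[0.5,0,0,0,0],"claw":[0,0,0,0,0]}'
python3 -m inch '{"travel":[[0,0,0],[0,0,0],[0,0,0],[0,0,0]],"twist":[0,0,0,0],"claw":[0,0,0,0]}'
python3 - <<'E'
from h import *
from rig import arm,cams
import pickle
d=cams.get_image("wrist");e=cams.get_image("scene");t=cams.get_image("top")
pickle.dump((d,e,t),open("d7.pkl","wb"))
s=arm.sense();M=R.from_quat(s["orientation"]).as_matrix();print(s["tcp_pos"],np.degrees(np.arctan2(M[1,1],M[0,1])))
a=cv2.resize(d["color"][100:400,150:450,::-1],(400,400)); b=cv2.resize(e["color"][70:190,290:410,::-1],(400,400),interpolation=cv2.INTER_CUBIC)
cv2.imwrite("pics/w7.png",np.hstack([a,b]))
E
```

```text
clock: 9.05
tcp_pos: [513.2, 225.8, 332.4]
orientation: [0.752, 0.659, 0.001, -0.001]
wrist_force: [0.1, 0.3, -1.3]
gripper_width: 10.7
grasp_force: 59.0
clock: 9.47
tcp_pos: [511.3, 222.4, 244.8]
orientation: [0.768, 0.64, -0.003, -0.001]
wrist_force: [0.0, -1.3, -2.5]
gripper_width: 10.1
grasp_force: 58.8
clock: 9.8
tcp_pos: [514.4, 224.1, 250.3]
orientation: [0.768, 0.641, 0.002, 0.001]
wrist_force: [-0.3, -0.2, -1.9]
gripper_width: 10.5
grasp_force: 58.9
[513.7740514  224.17174126 249.60719962] -10.315349628107857
```

View pics/w7.png

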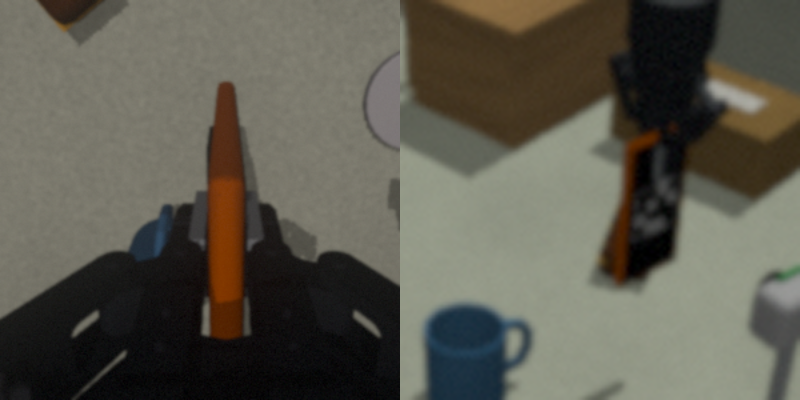

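The wrist view shows the phone vertical between the pads, top face rows 178–338. In the scene crop its corners are at about (629,138), (617,283) and (672,255). I'll compute the remaining correction from these.

```bash
python3 - <<'E'
from h import *
import pickle
d,e,t=pickle.load(open("d7.pkl","rb"))
tcp=np.array([513.8,224.2,249.6]); yaw=np.radians(-10.3)
n=np.array([np.cos(yaw),np.sin(yaw),0]); l=np.array([-np.sin(yaw),np.cos(yaw),0])
def plane(D,px,p0):
    P=ray(D,px,0); E=np.array(D["eye"]); v=P-E
    k=((p0-E)@n)/(v@n); return E+v*k[:,None]-tcp
s=np.array([(229,138),(217,283),(272,255)])/3.3333+[290,70]
Q=plane(e,s,tcp+5.5*n); print("scene corners lateral,z:",np.c_[Q@l,Q[:,2]].round(1))
w=np.array([(226,178),(227,338)])*.75+[150,100]
W=ray(d,w,tcp[2]+18)-tcp; print("wrist top ends n,l:",np.c_[W@n,W@l].round(1))
# wrist: bottom of +y side edge, in plane lateral= its edge
b=np.array([(226,83)])*.75+[150,100]; P=ray(d,b,0);E=np.array(d["eye"]);v=P-E
k=((tcp+W[0]-E)@l)/(v@l); B=E+v*k[:,None]-tcp; print("bottom +y edge n,z:",B@n,B[:,2])
# orange in scene contour
I=e["color"].astype(int);m=(I[...,0]-I[...,2]>50);m[:100]=0;m[165:]=0;m[:,345:348]=0;m[:,:348]=0;m[:,385:]=0
E
```

```text
scene corners lateral,z: [[ -39.6   29.7]
 [ -38.3 -125.5]
 [  32.4 -123.3]]
wrist top ends n,l: [[  0.8  35.9]
 [  1.2 -20.3]]
bottom +y edge n,z: [1.34256275] [-123.02944363]
```

```bash
python3 - <<'E'
from h import *
import pickle
d,e,t=pickle.load(open("d7.pkl","rb"))
tcp=np.array([513.8,224.2,249.6]); yaw=np.radians(-10.3)
n=np.array([np.cos(yaw),np.sin(yaw),0]); l=np.array([-np.sin(yaw),np.cos(yaw),0])
I=d["color"].astype(int)
for c in(318,320,322): print(c,[(y,tuple(map(int,I[y,c]))) for y in list(range(155,169))+list(range(226,240))])
for y in (360,):pass
E0=np.array(d["eye"])
def sol(rt,rb,ct=320,cb=319.5):
    P=ray(d,[(ct,rt),(cb,rb)],0)-E0; a=-P[:,2]/(P@l); h=152/(a[1]-a[0]) ; L=(E0-tcp)@l+h
    return L,(E0-tcp)[2]-a[0]*h
for rt in(231,232,233,234):
  for rb in(161,162,163): print(rt,rb,np.round(sol(rt,rb),1))
J=e["color"].astype(int)
for c in (353,354,355,356,357,358,359): print(c,[(y,tuple(map(int,J[y,c]))) for y in list(range(106,116))+list(range(148,160))])
E
```

```text
318 [(155, (127, 124, 112)), (156, (126, 124, 112)), (157, (126, 123, 110)), (158, (124, 122, 110)), (159, (120, 117, 104)), (160, (114, 107, 93)), (161, (99, 80, 65)), (162, (90, 56, 37)), (163, (87, 50, 31)), (164, (86, 47, 28)), (165, (88, 48, 28)), (166, (85, 47, 28)), (167, (84, 46, 26)), (168, (86, 47, 28)), (226, (87, 46, 20)), (227, (86, 43, 22)), (228, (85, 45, 22)), (229, (85, 44, 20)), (230, (87, 45, 21)), (231, (94, 47, 20)), (232, (98, 46, 17)), (233, (106, 51, 17)), (234, (111, 51, 15)), (235, (119, 55, 14)), (236, (126, 59, 18)), (237, (128, 58, 10)), (238, (129, 60, 10)), (239, (131, 59, 17))]
320 [(155, (124, 122, 109)), (156, (126, 124, 112)), (157, (123, 122, 110)), (158, (122, 119, 108)), (159, (118, 116, 103)), (160, (115, 106, 94)), (161, (100, 79, 63)), (162, (87, 54, 35)), (163, (86, 47, 31)), (164, (85, 45, 26)), (165, (85, 48, 29)), (166, (85, 46, 26)), (167, (81, 43, 22)), (168, (86, 48, 29)), (226, (84, 43, 20)), (227, (86, 45, 21)), (228, (84, 45, 23)), (229, (86, 44, 21)), (230, (86, 45, 22)), (231, (93, 46, 20)), (232, (98, 48, 19)), (233, (103, 48, 18)
[... 3591 characters left out ...]
), (149, (25, 8, 1)), (150, (16, 0, 0)), (151, (20, 3, 0)), (152, (22, 10, 8)), (153, (34, 29, 21)), (154, (58, 56, 46)), (155, (82, 82, 71)), (156, (105, 107, 94)), (157, (128, 132, 116)), (158, (144, 150, 133)), (159, (149, 154, 137))]
359 [(106, (42, 34, 24)), (107, (52, 41, 25)), (108, (54, 42, 22)), (109, (55, 42, 23)), (110, (57, 41, 21)), (111, (67, 47, 26)), (112, (80, 47, 16)), (113, (91, 46, 8)), (114, (89, 41, 1)), (115, (78, 35, 0)), (148, (7, 1, 2)), (149, (1, 0, 0)), (150, (5, 0, 2)), (151, (2, 0, 0)), (152, (13, 10, 10)), (153, (38, 37, 31)), (154, (67, 66, 57)), (155, (86, 87, 76)), (156, (103, 108, 95)), (157, (124, 128, 114)), (158, (142, 147, 131)), (159, (148, 154, 136))]
```

```bash
python3 - <<'E'
from h import *
import pickle
d,e,t=pickle.load(open("d7.pkl","rb"))
tcp=np.array([513.8,224.2,249.6]); yaw=np.radians(-10.3)
n=np.array([np.cos(yaw),np.sin(yaw),0]); l=np.array([-np.sin(yaw),np.cos(yaw),0])
def plane(px,o):
    E=np.array(e["eye"]); v=ray(e,px,0)-E; k=((tcp+o*n-E)@n)/(v@n); Q=E+v*k[:,None]-tcp; return np.c_[Q@l,Q[:,2]].round(1)
J=e["color"].astype(int).sum(2); G=e["color"].astype(int)
pts=[]
for c in range(359,371,2):
    col=J[140:162,c]; y=np.argmax(col>150); pts.append((c+.5,140+y)); 
print(pts); print(plane(pts,5.5))
rp=[]
for y in range(120,146,4):
    print(y,J[y,350:380].tolist())
# white code blob
w=(J>170)&(abs(G[...,0]-G[...,2])<40); w[:112]=0;w[150:]=0;w[:,:359]=0;w[:,372:]=0
ys,xs=np.nonzero(w); print("code bbox",xs.min(),xs.max(),ys.min(),ys.max(),plane([(xs.mean()+.5,ys.mean()+.5)],5.5))
cv2.imwrite("pics/z.png",cv2.resize(e["color"][95:165,340:390,::-1],(500,600)[:2],interpolation=cv2.INTER_CUBIC))
E
```

```text
[(359.5, np.int64(154)), (361.5, np.int64(154)), (363.5, np.int64(153)), (365.5, np.int64(150)), (367.5, np.int64(149)), (369.5, np.int64(148))]
[[ -19.2 -130.5]
 [ -10.2 -134.5]
 [  -1.6 -134.3]
 [   6.  -125.8]
 [  14.7 -125.6]
 [  23.4 -125.4]]
120 [428, 429, 428, 422, 410, 387, 313, 218, 131, 86, 52, 24, 6, 1, 16, 68, 129, 153, 121, 77, 38, 29, 31, 32, 39, 94, 123, 139, 136, 130]
124 [421, 423, 424, 421, 417, 387, 309, 211, 134, 81, 40, 21, 5, 5, 17, 54, 116, 166, 192, 194, 154, 114, 72, 76, 123, 204, 255, 276, 275, 268]
128 [417, 416, 412, 414, 402, 359, 274, 183, 103, 86, 76, 68, 58, 56, 49, 66, 94, 130, 156, 163, 188, 194, 170, 149, 185, 259, 297, 299, 291, 288]
132 [421, 425, 419, 407, 357, 264, 174, 117, 92, 86, 96, 87, 65, 93, 147, 165, 128, 80, 38, 21, 26, 44, 84, 190, 314, 395, 431, 435, 434, 427]
136 [427, 421, 386, 300, 198, 133, 115, 104, 87, 107, 156, 187, 193, 180, 176, 173, 188, 195, 172, 130, 80, 74, 109, 230, 351, 417, 440, 439, 437, 439]
140 [402, 335, 241, 155, 115, 120, 107, 97, 83, 86, 83, 77, 91, 119, 123, 113, 95, 63, 33, 0, 15, 49, 169, 300, 393, 425, 438, 434, 437, 436]
144 [286, 186, 124, 109, 107, 109, 105, 82, 50, 12, 24, 8, 17, 2, 3, 3, 4, 12, 4, 15, 0, 89, 218, 340, 410, 433, 435, 438, 437, 441]
code bbox 361 371 124 149 [[  6.6 -73.3]]
```

View pics/z.png

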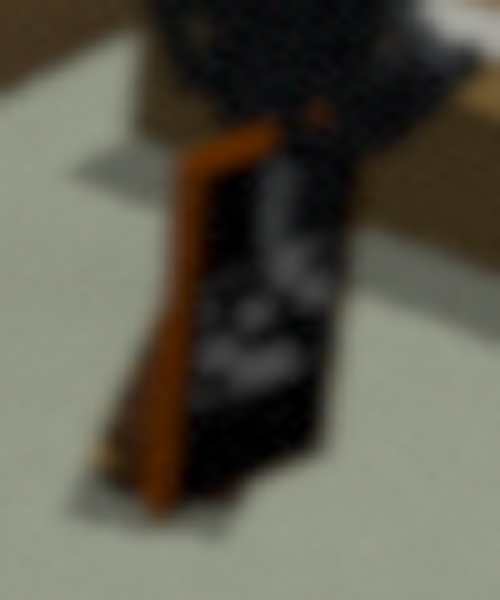

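The phone is upright and squarely oriented. Lateral error is within a few mm, the distance is about 144 mm, and the screen centre sits about 3 mm high. I'll make a small correction and settle.

```bash
python3 -m inch '{"travel":[[0,-0.13,0.08],[0,0,0],[0,0,0],[0,0,0],[0,0,0]],"twist":[0,0,0,0,0],"claw":[0,0,0,0,0]}'; python3 -m inch '{"travel":[[0,0,0],[0,0,0],[0,0,0],[0,0,0],[0,0,0]],"twist":[0,0,0,0,0],"claw":[0,0,0,0,0]}'
```

```text
clock: 10.37
tcp_pos: [508.0, 224.9, 245.1]
orientation: [0.768, 0.641, 0.0, 0.0]
wrist_force: [0.2, 0.2, -1.7]
gripper_width: 10.0
grasp_force: 58.9
clock: 10.78
tcp_pos: [508.0, 224.9, 245.1]
orientation: [0.768, 0.641, 0.0, 0.0]
wrist_force: [-0.5, -0.8, -2.6]
gripper_width: 10.6
grasp_force: 58.9
```

```bash
python3 -c "
from rig import arm
print(arm.finish_job())"
```

```text
the job is handed in; nothing more can be done
None
```

I handed the job in with the orange phone held still and upright, screen square to the lens. By my measurements it is about 150 mm away, with the screen centre within a few mm of the lens axis and height; the verdict was not shown.

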